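Release the handled battery pack by pulling its pin clip

TASK

Release the small white battery pack that has the carrying handle on its top: pull the spring clip by its loop straight out of the pack's upright locking pin, and lay the clip flat in the shallow grey tray. Leave the other pack's clip in its pin.

Things in the scene. Friction and masses are not known exactly. Their poses are not given: they have to be found in the camera images.
- clip_loop (a point): Centre of the flat loop of the clip to pull: 6 mm steel wire, about 55 g, loop 46 mm long (own x), 30 mm wide, level, 61 mm above the table, free air below. A shank along own +x, tip 83 mm from here, goes through the pin, whose axis is 50 mm from here; a sprung leg hugs the pin on the +y side. Pull along own -x (level, away from the pack): it snaps free with under 12 N, is clear after 45 mm.
- pack_hole (a point): Middle of the cross hole (along own x) in the fixed upright steel pin, 24 mm thick, 80 mm tall, of the pack with the handle. The pack, a fixed white case 100 mm wide, 82 mm tall (its handle to 107 mm), begins 47 mm from the pin on the +x side. A dark steel lug round the pin (20 mm radius) tops out 60 mm above the table, just under the clip; the dark base plate reaches 30 mm to -x.
- clip2_loop (a point): Loop centre of the other clip, to be left alone: identical, in the pin of the otherwise identical pack that has a flat black panel and no handle on its top.
- tray_in (a point): Centre of the inner floor of the fixed grey open tray, 170 mm along its x, 140 mm along its y, 26 mm tall, walls 4 mm thick; the inner floor is about 4 mm above the table.

How it is judged:
By the outcome, as a careful person would: the job done as asked, in the order asked, and still so for the second after the job is handed in, with the robot touching nothing.
It also fails if it takes over 40 s, if anything falls off the work surface, if the arm or the gripper's body presses on something with over 40 N, if the wrist force passes 120 N, or if a joint passes its speed limit or range.

ROBOT

A 6-joint arm with a two-finger parallel gripper is mounted at the origin on the work surface. World frame = base frame: x ahead of the robot, y to its left, z up, the work surface at z = 0. Lengths are in m, angles in rad, forces in N, time in s.
With the tool pointing down it reaches from about 0.3 to 0.875 m from the base axis. Payload 6.4 kg.
Tool frame: the origin (TCP) lies midway between the tips of the shut fingers; the grasp point (between the pads) lies 19 mm behind it; x points along the fingers, y is the direction in which the jaws open and shut, and the axes are right-handed (so a half turn about x gives the same grasp; the last joint's range is limited). The gripper opens to 85 mm and grips with 20 to 120 N. Pads are 22 mm wide; open, the fingers measure 114 mm over their backs; the gripper's body (76 mm by 85 mm) begins 54 mm behind the grasp point. The pads swing forward as they close: fully open they stand 13 mm farther back than shut.
Start: joints at [-1.317, 0.181, 1.607, -0, 1.354, -0.206], TCP at [0.255, -0.515, 0.231] pointing down, gripper open.
Joint ranges: [-2.99, 2.99], [-0.89, 2.07], [0.3, 2.58], [-1.14, 4.28], [0, 2.63], [-3.12, 3.12]. Speed limits (rad/s): [2.57, 2.57, 3.01, 3.14, 3.14, 3.14].

INTERFACE

Orientations are given as a unit quaternion [w, x, y, z].
In Python, from bench import ctrl gives the robot as it stands.
- The arm moves only by the tool step_arm, never from a script. Its argument "motion" is a list of rows, each a list of 7 numbers: the shift along the tool's x, y, z in mm, then the turn, a rotation vector about the tool's x, y, z in degrees, then the closure in counts, from 0 (fully open) to 255 (shut). In form: [[tx, ty, tz, rx, ry, rz, hand], ...]. A call has 1 to 10 rows; each row is the pose to reach, as a shift and turn from the pose commanded when the call began, along the tool's axes at that moment; what a row does not reach only later rows make up. A row lasts 1/8 s, in which the tool goes at most 62.5 mm and 10.7 degrees, less where a joint would pass 70% of its speed; a pose out of reach is approached as far as the arm can. A call with a gripper value outside its range is refused whole. The fingers move at their own pace and stop on an object; the grip force is fixed at half the most. Time passes only in rows, so rows that repeat a pose let the fingers close. It gives the time, the measured TCP pose, the force and the opening at its end, in the units of the state.
- ctrl.get_obs(): the state, without advancing time (a new reading comes with each control period).
- ctrl.camera(name): name is "side" or "top"; returns (picture, depth): 480x640x3 uint8, red, green, blue; 480x640 float32, m along the optical axis (not along the pixel's ray), 0 where there is no reading.
- ctrl.camera_info(name): a dict with "fx", "fy", "cx", "cy" (pixels), "T" (4x4, takes a point from camera to world coordinates). Camera axes: x right, y down, z forward; pixel columns grow to the right and rows downward; lengths in m; the calibration is good to about 2 mm. A picture is of the moment at which its call begins. camera_info takes no time and is no camera call.
- ctrl.hand_in(): hands the job in, once; it reports no verdict.
The state is a dict: "time_s": time; "q": joint angles; "dq": joint speeds; "joint_efforts": joint torques, N m; "eef_pos": TCP position; "eef_rot": TCP orientation; "wrist_force": force on the tool from outside, world axes, zero at the start; "torque": the same for the moment, N m; "opening": opening from 0.0 (shut) to 1.0 (fully open).
Only numpy, scipy, OpenCV 4.12 (cv2) and the standard library are available. Lean on these libraries where they do the work, as an engineer would, in place of code of your own. Each camera call takes 0.05 s, during which the arm holds its last target. There are 200 camera calls.

## Working session

There is one attempt and no reset: what is moved stays moved. The work goes in short steps, Python scripts to look and compute and a tool call to move; the robot and the scene stay as the last step left them, time stands still between calls to the robot, and variables do not carry over. Pictures are saved under pics/ and viewed, about 8 in all and at most 12, crops included, and the job is handed in when it is done.

Besides the shell and the picture viewer there is one more tool, called after ">>>" by a JSON object that holds its "fn" and its "kwargs", one argument or row to a line. step_arm: Moves the arm, as the interface text tells. Its arguments: {"type":"object","properties":{"motion":{"type":"array","items":{"type":"array","items":{"type":"number"}}}},"required":["motion"]}

```bash
mkdir -p pics; cat > h.py <<'E'
import numpy as np,cv2
from bench import ctrl
def snap(n):
    im,d=ctrl.camera(n); np.savez(f'pics/{n}.npz',im=im,d=d); return im,d
def load(n):
    z=np.load(f'pics/{n}.npz'); return z['im'],z['d']
def px(n,u,v,d):
    K=ctrl.camera_info(n); z=d
    p=np.array([(u-K['cx'])/K['fx']*z,(v-K['cy'])/K['fy']*z,z,1]); return (K['T']@p)[:3]
def cloud(n,d):
    K=ctrl.camera_info(n); v,u=np.mgrid[:480,:640]
    P=np.stack([(u-K['cx'])/K['fx']*d,(v-K['cy'])/K['fy']*d,d,np.ones_like(d)],-1)@K['T'].T
    P=P[...,:3]; P[d==0]=np.nan; return P
def plane(n,u,v,h):
    K=ctrl.camera_info(n); T=K['T']; r=T[:3,:3]@np.array([(u-K['cx'])/K['fx'],(v-K['cy'])/K['fy'],1])
    return T[:3,3]+r*(h-T[2,3])/r[2]
def save(im,f): cv2.imwrite(f'pics/{f}.png',im[...,::-1])
E
python3 - <<'E'
from h import *
for n in('top','side'):
    im,d=snap(n); save(im,n+'0'); K=ctrl.camera_info(n); print(n,K['fx'],K['cx'],K['cy'],np.round(K['T'],3).tolist())
print(ctrl.get_obs())
E
```

```text
top 540.2860214777137 322.4745296609229 233.59969583327637 [[0.023, -0.997, 0.07, 0.476], [-1.0, -0.022, 0.011, -0.006], [-0.009, -0.07, -0.997, 0.972], [0.0, 0.0, 0.0, 1.0]]
side 480.3688920732558 322.43533341179545 246.2496651578191 [[-0.978, -0.091, 0.189, 0.385], [-0.209, 0.491, -0.846, 0.759], [-0.016, -0.866, -0.499, 0.528], [0.0, 0.0, 0.0, 1.0]]
{'time_s': 0.1, 'q': array([-1.31725472e+00,  1.81499570e-01,  1.60790976e+00, -1.09716623e-05,
        1.35378489e+00, -2.06325487e-01]), 'dq': array([-0.0001098 , -0.00181557, -0.00252522, -0.00037094, -0.00033535,
       -0.00025804]), 'joint_efforts': array([ 5.03367119e-04, -4.45875907e+01, -3.52237058e+01, -2.89533773e-04,
        4.11843110e-03, -2.03991490e-07]), 'eef_pos': array([ 0.25507405, -0.51477406,  0.23045494]), 'eef_rot': array([-0.16059347, -0.68847926, -0.16172546,  0.68851356]), 'wrist_force': array([ 0.2209518 , -0.24826446, -0.44914768]), 'torque': array([-0.0064845 ,  0.00124485,  0.05371655]), 'opening': 0.9983883754706496}
```

View pics/top0.png

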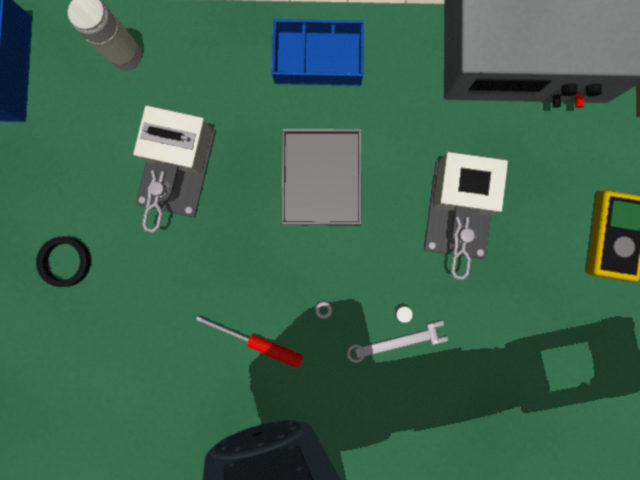

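View pics/side0.png

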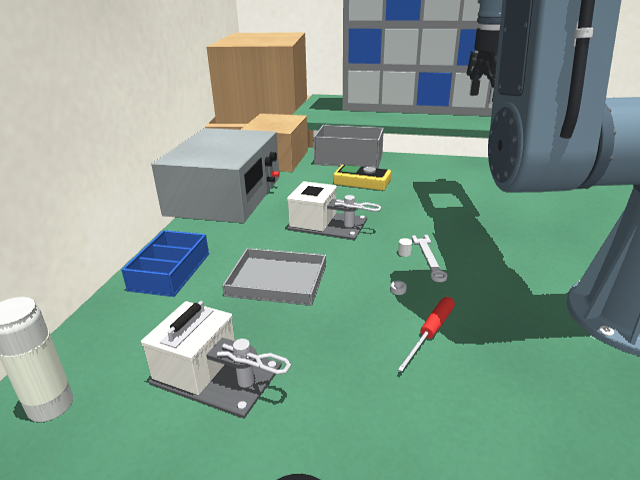

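The pack with the handle is at the left of the top view, with its pin at about (157,188) and its loop at about (152,217). The tray is centred near (321,177). I'll enlarge the clip next.

```bash
python3 - <<'E'
from h import *
a,d=load('top'); b,_=load('side')
A=cv2.resize(a[140:240,110:220],None,fx=5,fy=5,interpolation=2)[:, :400]
A=cv2.resize(a[160:240,120:200],(400,400),interpolation=2)
B=cv2.resize(b[325:405,210:300],(450,400),interpolation=2)[:,:400]
save(np.hstack([A,B]),'crop1')
for u,v in[(321,177)]: print(px('top',u,v,d[v,u]))
for u,v in[(285,132),(357,132),(285,220),(357,220)]: print(plane('top',u,v,.004).round(4))
P=cloud('top',d)
m=(P[...,2]>.052)&(P[...,2]<.070); m[:160]=0;m[240:]=0;m[:,:110]=0;m[:,220:]=0
v,u=np.nonzero(m)
for r in range(170,236,2):
    c=u[v==r]; print(r,c.tolist(), (P[r,c,2]*1000).astype(int).tolist())
E
```

```text
[0.64652286 0.00932483 0.00293232]
[0.7277 0.0767 0.004 ]
[ 0.7303 -0.0542  0.004 ]
[0.5668 0.0723 0.004 ]
[ 0.5697 -0.0572  0.004 ]
170 [152, 153, 154, 155, 156, 157, 158, 159, 160, 161, 162, 163, 164, 165, 166, 167, 168, 169, 170, 171, 172, 173, 174, 175, 176, 177] [68, 66, 60, 61, 60, 60, 61, 59, 59, 61, 60, 58, 59, 60, 62, 61, 58, 61, 61, 60, 62, 61, 59, 58, 62, 56]
172 [151, 152, 153, 154, 155, 156, 157, 158, 159, 160, 161, 162, 163, 164, 165, 166, 167, 168, 169, 170, 171, 172, 173, 174, 175, 176] [68, 67, 68, 66, 63, 59, 61, 57, 59, 59, 67, 66, 69, 60, 59, 61, 60, 61, 59, 61, 61, 59, 59, 59, 62, 57]
174 [153, 154, 155, 156, 157, 158, 159, 160, 161, 163, 164, 165, 166, 167, 168, 169, 170, 171, 172, 173, 174, 175, 176] [67, 67, 60, 63, 60, 60, 61, 67, 69, 66, 64, 61, 59, 59, 59, 60, 60, 61, 58, 63, 58, 60, 55]
176 [151, 152, 153, 154, 155, 156, 158, 159, 160, 162, 163, 164, 165, 166, 167, 168, 169, 170, 171, 172, 173, 174, 175] [60, 67, 67, 68, 66, 60, 62, 61, 67, 65, 64, 61, 61, 60, 60, 62, 59, 62, 63, 63, 61, 61, 57]
178 [151, 152, 153, 154, 155, 156, 157, 158, 159, 160, 162, 1
[... 2467 characters left out ...]
 159, 160, 161] [66, 66, 62, 58, 62, 67, 66, 63]
218 [143, 144, 145, 146, 158, 159, 160] [63, 64, 65, 62, 64, 62, 64]
220 [143, 144, 145, 146, 157, 158, 159, 160] [63, 63, 63, 57, 66, 64, 65, 64]
222 [142, 143, 144, 145, 157, 158, 159, 160] [61, 63, 61, 65, 64, 64, 64, 61]
224 [142, 143, 144, 145, 156, 157, 158, 159] [62, 62, 65, 64, 59, 64, 64, 63]
226 [143, 144, 145, 146, 156, 157, 158, 159] [63, 63, 63, 61, 63, 64, 65, 61]
228 [144, 145, 146, 147, 148, 149, 150, 153, 154, 155, 156, 157, 158] [62, 65, 64, 61, 62, 66, 56, 62, 61, 61, 66, 61, 63]
230 [145, 146, 147, 148, 149, 150, 151, 152, 153, 154, 155, 156] [61, 63, 60, 60, 63, 62, 65, 63, 63, 64, 62, 59]
232 [152, 153] [61, 60]
234 [] []
```

View pics/crop1.png

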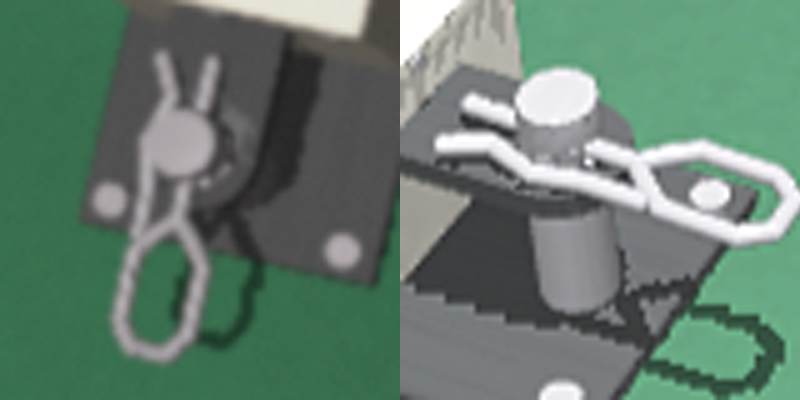

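```bash
cat >> h.py <<'E'
from scipy.spatial.transform import Rotation as R
def Rt(yaw): # tool down, tool y along jaw; tool z along dir yaw
    z=np.array([np.cos(yaw),np.sin(yaw),0]); x=np.array([0,0,-1.]); return np.stack([x,np.cross(z,x),z],1)
def cur():
    o=ctrl.get_obs(); w=o['eef_rot']; return o['eef_pos'],R.from_quat(np.r_[w[1:],w[0]]).as_matrix(),o
def go(p,M):
    c,C,o=cur(); print('shift',(C.T@(np.array(p)-c)*1000).round(1),'rot',np.degrees(R.from_matrix(C.T@M).as_rotvec()).round(1),'rows',np.linalg.norm(np.array(p)-c)/.0625)
E
python3 - <<'E'
from h import *
a,d=load('top'); P=cloud('top',d)
m=(P[...,2]>.055)&(P[...,2]<.070); m[:206]=0;m[236:]=0;m[:,:135]=0;m[:,170:]=0
v,u=np.nonzero(m)
Q=np.array([plane('top',x,y,.062) for x,y in zip(u,v)])[:,:2]
r=cv2.minAreaRect((Q*1000).astype(np.float32)); print(r)
tip=plane('top',162.3,171.5,.062); print('shank tip',tip)
pin=plane('top',157,188,.08); print('pin top',pin)
L=np.array(r[0])/1000
for q in(tip,pin): print(np.degrees(np.arctan2(*(q[:2]-L)[::-1])),np.hypot(*(q[:2]-L)))
# midpoints of sides
mid=[plane('top',u_,v_,.062)[:2] for u_,v_ in((152.95,208),(152.95,212),(152.45,216),(151.6,220),(150.8,224))]
print(np.round(mid,4)); s=np.polyfit(*np.array(mid).T,1); print(np.degrees(np.arctan(s[0])))
# base plate/pack direction: white case top
b=(a.min(2)>200); b[:,:125]=0;b[:,225:]=0;b[:100]=0;b[178:]=0
w=(b&(P[...,2]>.076)&(P[...,2]<.088))
print(cv2.minAreaRect((P[w][:,:2]*1000).astype(np.float32)))
p,C,o=cur(); print(C.round(3))
E
```

```text
((559.414306640625, 293.5640563964844), (29.97405242919922, 45.57202911376953), 79.61380004882812)
shank tip [0.63982707 0.27932774 0.062     ]
pin top [0.60858295 0.28132811 0.08      ]
-10.03964305797202 0.08166324089772337
-13.97458034483262 0.05066826951442012
[[0.5769 0.2925]
 [0.5701 0.2922]
 [0.5632 0.2927]
 [0.5564 0.2939]
 [0.5496 0.2949]]
-5.461765198839413
((696.5870971679688, 265.94927978515625), (99.86972045898438, 83.07617950439453), 78.0472412109375)
[[-0.     0.444 -0.896]
 [ 0.002 -0.896 -0.444]
 [-1.    -0.002 -0.   ]]
```

```bash
python3 - <<'E'
from h import *
go([.5594,.2936,.15],Rt(np.radians(-11.3)))
E
```

```text
shift [  81.6 -589.2 -631.5] rot [-1.424e+02 -1.000e-01  0.000e+00] rows 13.879996788735479
```

>>> {"fn": "step_arm", "kwargs": {
  "motion": [
    [81.6,-589,-631.5,-142.4,-0.1,0,0],
    [81.6,-589,-631.5,-142.4,-0.1,0,0],
    [81.6,-589,-631.5,-142.4,-0.1,0,0],
    [81.6,-589,-631.5,-142.4,-0.1,0,0],
    [81.6,-589,-631.5,-142.4,-0.1,0,0],
    [81.6,-589,-631.5,-142.4,-0.1,0,0],
    [81.6,-589,-631.5,-142.4,-0.1,0,0],
    [81.6,-589,-631.5,-142.4,-0.1,0,0],
    [81.6,-589,-631.5,-142.4,-0.1,0,0],
    [81.6,-589,-631.5,-142.4,-0.1,0,0]
  ]
}}

```text
time_s: 1.35
eef_pos: [0.4749, 0.0691, 0.1723]
eef_rot: [0.651, 0.275, 0.651, -0.276]
wrist_force: [0.4, -1.6, 0.4]
opening: 1.001
```

```bash
python3 - <<'E'
from h import *
go([.5594,.2936,.15],Rt(np.radians(-11.3)));print(cur()[2]['q'])
E
```

```text
shift [  22.   217.  -102.4] rot [-34.6   0.    0.1] rows 3.8550218242352647
[-1.02700146e-01  3.02042716e-02  1.89822679e+00 -1.39772546e-03
  1.21283244e+00 -8.72562219e-01]
```

>>> {"fn": "step_arm", "kwargs": {
  "motion": [
    [22,217,-102.4,-34.6,0,0,0],
    [22,217,-102.4,-34.6,0,0,0],
    [22,217,-102.4,-34.6,0,0,0],
    [22,217,-102.4,-34.6,0,0,0],
    [22,217,-102.4,-34.6,0,0,0],
    [22,217,-102.4,-34.6,0,0,0]
  ]
}}

```text
time_s: 2.1
eef_pos: [0.5598, 0.2908, 0.1494]
eef_rot: [0.703, 0.071, 0.704, -0.072]
wrist_force: [1.1, -0.7, 0.4]
opening: 1.002
```

```bash
python3 - <<'E'
from h import *
go([.5594,.2936,.15],Rt(np.radians(-11.3)));go([.5594,.2936,.051],Rt(np.radians(-11.3)))
a,_=snap('top');b,_=snap('side')
save(np.hstack([cv2.resize(a[130:250,100:220],(400,400)),cv2.resize(b[280:400,200:320],(400,400))]),'c2')
E
```

```text
shift [-0.6  2.7 -0.9] rot [-0.3 -0.1  0.1] rows 0.046601036008949985
shift [98.4  2.9 -0.8] rot [-0.3 -0.1  0.1] rows 1.5749545005557166
```

View pics/c2.png

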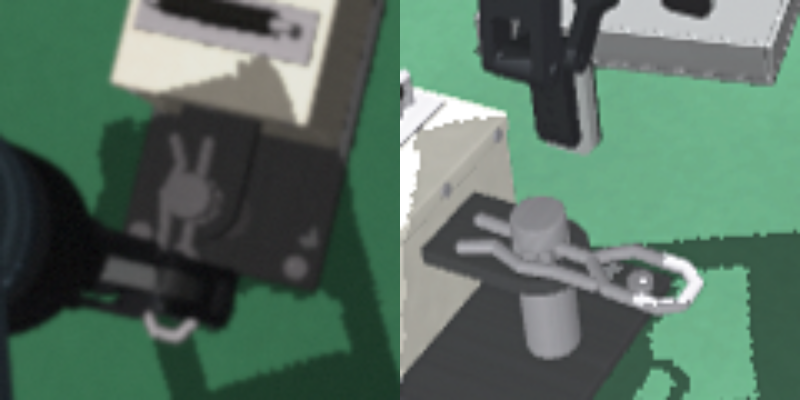

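The jaws straddle the loop with their axis across its width. I'll part-close them, then descend.

>>> {"fn": "step_arm", "kwargs": {
  "motion": [
    [30,2.8,-0.8,-0.3,-0.1,0.1,110],
    [60,2.8,-0.8,-0.3,-0.1,0.1,110],
    [80,2.8,-0.8,-0.3,-0.1,0.1,110],
    [98,2.8,-0.8,-0.3,-0.1,0.1,110],
    [98,2.8,-0.8,-0.3,-0.1,0.1,110]
  ]
}}

```text
time_s: 2.82
eef_pos: [0.5594, 0.2931, 0.0509]
eef_rot: [0.703, 0.07, 0.704, -0.07]
wrist_force: [0.1, -0.2, 0.3]
opening: 0.568
```

```bash
python3 - <<'E'
from h import *
go([.5594,.2936,.051],Rt(np.radians(-11.3)))
a,_=snap('top');b,_=snap('side')
save(np.hstack([cv2.resize(a[130:250,100:220],(400,400)),cv2.resize(b[320:400,230:310],(400,400))]),'c3')
E
```

```text
shift [-0.1  0.5 -0. ] rot [-0.1 -0.   0. ] rows 0.007460822683642251
```

View pics/c3.png

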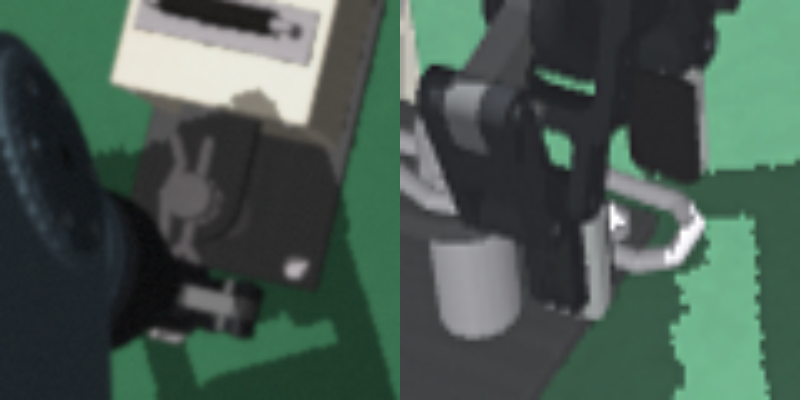

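>>> {"fn": "step_arm", "kwargs": {
  "motion": [
    [0,0.3,0,0,0,0,255],
    [0,0.3,0,0,0,0,255],
    [0,0.3,0,0,0,0,255],
    [0,0.3,0,0,0,0,255],
    [0,0.3,0,0,0,0,255]
  ]
}}

```text
time_s: 3.55
eef_pos: [0.5612, 0.2945, 0.0531]
eef_rot: [0.705, 0.07, 0.702, -0.069]
wrist_force: [1.6, 1.1, 5.3]
opening: 0.318
```

```bash
python3 - <<'E'
from h import *
b,_=snap('side'); save(cv2.resize(b[310:410,210:320],(660,600),interpolation=2),'c4'); o=ctrl.get_obs(); print(o['eef_pos'],o['wrist_force'],o['torque'],o['opening'])
E
```

```text
[0.56116199 0.29442928 0.0530735 ] [1.32899793 2.13161656 6.10137852] [ 0.17667041 -0.32120438  0.00314359] 0.3180587145078278
```

View pics/c4.png

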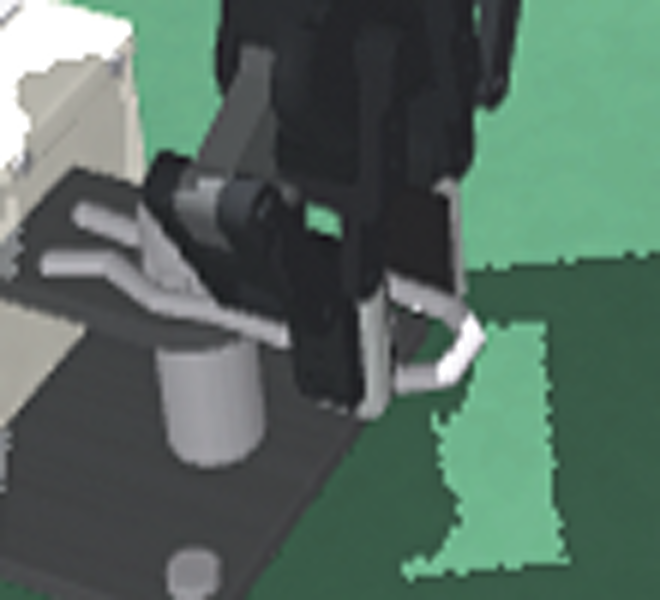

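The loop is held between both pads. Next is the straight pull along tool -z, with 2 mm of lift to cancel the residual downward bias.

>>> {"fn": "step_arm", "kwargs": {
  "motion": [
    [-2,0,-2,0,0,0,255],
    [-2,0,-10,0,0,0,255],
    [-2,0,-20,0,0,0,255],
    [-2,0,-30,0,0,0,255],
    [-2,0,-40,0,0,0,255],
    [-2,0,-50,0,0,0,255],
    [-2,0,-62,0,0,0,255],
    [-2,0,-75,0,0,0,255],
    [-2,0,-75,0,0,0,255]
  ]
}}

```text
time_s: 4.72
eef_pos: [0.4855, 0.3091, 0.054]
eef_rot: [0.704, 0.069, 0.703, -0.069]
wrist_force: [0.2, -0.2, -0.4]
opening: 0.318
```

```bash
python3 - <<'E'
from h import *
b,_=snap('side'); save(cv2.resize(b[310:410,210:320],(660,600),interpolation=2),'c5'); o=ctrl.get_obs(); print(o['eef_pos'],o['wrist_force'],o['torque'],o['opening'])
E
```

```text
[0.48635767 0.30900538 0.05418155] [ 0.2701241  -0.27656513  0.07122452] [ 6.81297500e-03 -1.18575599e-02  8.74699937e-05] 0.3209623168341046
```

View pics/c5.png

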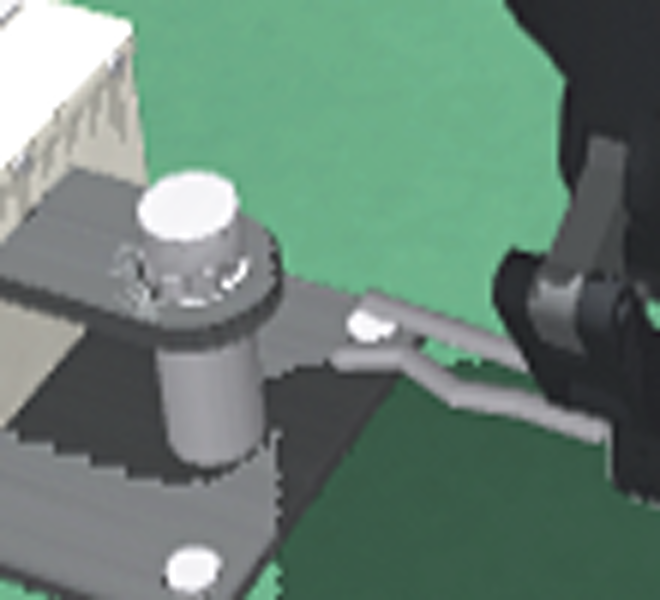

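```bash
python3 - <<'E'
from h import *
go([.6186,.009,.15],Rt(np.radians(1.5)))
E
```

```text
shift [ -95.6 -268.3  188.6] rot [-12.8   0.1  -0. ] rows 5.465175575792419
```

>>> {"fn": "step_arm", "kwargs": {
  "motion": [
    [-50,0,0,0,0,0,255],
    [-95.6,0,0,0,0,0,255],
    [-95.6,-40,30,-2,0,0,255],
    [-95.6,-90,64,-5,0,0,255],
    [-95.6,-140,99,-8,0,0,255],
    [-95.6,-190,134,-10,0,0,255],
    [-95.6,-235,165,-12.8,0,0,255],
    [-95.6,-268,188.6,-12.8,0,0,255],
    [-95.6,-268,188.6,-12.8,0,0,255],
    [-95.6,-268,188.6,-12.8,0,0,255]
  ]
}}

```text
time_s: 6.02
eef_pos: [0.6187, 0.0091, 0.1496]
eef_rot: [0.708, -0.009, 0.707, 0.009]
wrist_force: [-0.6, 0.7, -0.8]
opening: 0.322
```

```bash
python3 - <<'E'
from h import *
go([.6186,.009,.008],Rt(np.radians(1.5)))
a,_=snap('top');b,_=snap('side')
save(np.hstack([cv2.resize(a[100:260,240:400],(400,400)),cv2.resize(b[180:310,220:350],(400,400))]),'c6')
E
```

```text
shift [141.6  -0.2  -0.3] rot [-0.1  0.1 -0. ] rows 2.2663476181988202
```

View pics/c6.png

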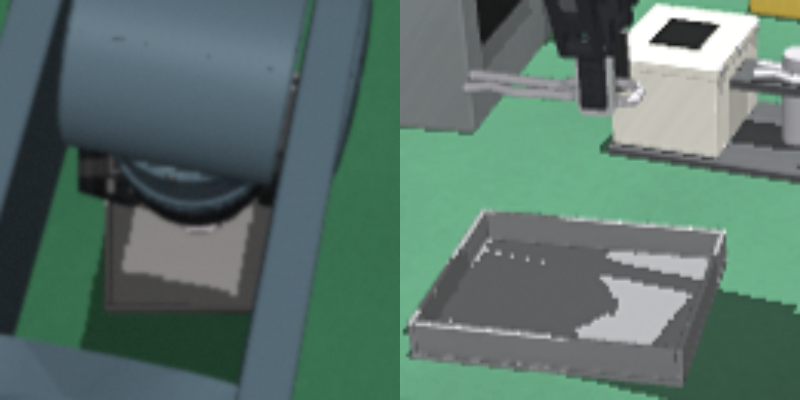

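>>> {"fn": "step_arm", "kwargs": {
  "motion": [
    [45,0,0,0,0,0,255],
    [85,0,0,0,0,0,255],
    [115,0,0,0,0,0,255],
    [132,0,0,0,0,0,255],
    [140,0,0,0,0,0,255],
    [143,0,0,0,0,0,255],
    [143,0,0,0,0,0,255]
  ]
}}

```text
time_s: 7.0
eef_pos: [0.6199, 0.009, 0.0078]
eef_rot: [0.708, -0.009, 0.706, 0.009]
wrist_force: [0.2, 0.3, 0.3]
opening: 0.325
```

>>> {"fn": "step_arm", "kwargs": {
  "motion": [
    [2,0,0,0,0,0,255],
    [3,0,0,0,0,0,255]
  ]
}}

```text
time_s: 7.25
eef_pos: [0.6195, 0.0089, 0.0043]
eef_rot: [0.708, -0.009, 0.706, 0.009]
wrist_force: [0.1, 0.8, -0.8]
opening: 0.321
```

>>> {"fn": "step_arm", "kwargs": {
  "motion": [
    [1.5,0,0,0,0,0,255],
    [1.5,0,0,0,0,0,255]
  ]
}}

```text
time_s: 7.5
eef_pos: [0.6195, 0.0089, 0.0039]
eef_rot: [0.708, -0.009, 0.706, 0.009]
wrist_force: [-4.0, 0.1, 9.5]
opening: 0.317
```

>>> {"fn": "step_arm", "kwargs": {
  "motion": [
    [-1,0,0,0,0,0,165],
    [-1,0,0,0,0,0,140],
    [-1,0,0,0,0,0,110],
    [-1,0,0,0,0,0,90],
    [-1,0,0,0,0,0,90],
    [-15,0,0,0,0,0,90],
    [-50,0,0,0,0,0,90],
    [-100,0,0,0,0,0,90],
    [-150,0,0,0,0,0,90],
    [-150,0,0,0,0,0,90]
  ]
}}

```text
time_s: 8.75
eef_pos: [0.6225, 0.0084, 0.1592]
eef_rot: [0.712, -0.01, 0.702, 0.008]
wrist_force: [0.9, -0.7, -0.1]
opening: 0.644
```

```bash
python3 - <<'E'
from h import *
b,d=snap('side'); save(cv2.resize(b[160:320,150:390],(780,520),interpolation=2),'c7')
E
```

```text
(no output)
```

View pics/c7.png

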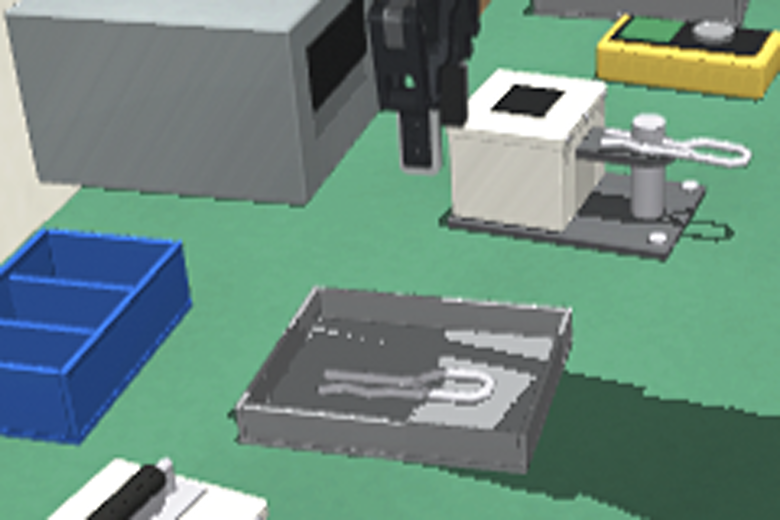

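The clip lies flat on the tray floor, its loop at about (470,385) in the crop. The other clip is still in its pin at about (650,140), and the gripper is clear, so I'll hand in.

```bash
python3 - <<'E'
from h import *
print(ctrl.get_obs()['dq'].round(3)); print(ctrl.hand_in())
E
```

```text
[-0.001  0.052  0.054 -0.002 -0.007 -0.001]
the job is handed in; nothing more can be done
None
```

The pack with the handle is released. I gripped its clip by the loop, pulled it straight out of the pin and laid it flat in the grey tray. I then handed the job in at about 9 s.

- **Result:** The last side picture shows the clip flat on the tray floor, inside the walls. The other pack's clip is still in its pin, and the gripper is open and clear at about 0.16 m.
- **Forces:** The highest wrist force I read was about 10 N, when the gripper or clip touched the tray floor just before release. Readings came only at the end of each move, so the peak during the pull itself was not seen.
- **Disagreements:** When the fingers closed on the loop, the arm gave way by about 2–3 mm. I lifted slightly during the pull to take out that downward bias, and the clip came out level.
- **At hand-in:** The joints were still settling, at about 0.05 rad/s, with nothing in contact.

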